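# Put the dressed kiln post away with its own kind

### The arm

A 6-joint arm with a two-finger parallel gripper is mounted at the origin on the work surface. World frame = base frame: x ahead of the robot, y to its left, z up, the work surface at z = 0. Lengths are in m, angles in rad, forces in N, time in s.
With the tool pointing down it reaches from about 0.25 to 0.725 m from the base axis. Payload 4 kg.
Tool frame: the origin (TCP) lies at the very end of the fingers, on their centre line; the grasp point (between the pads) lies 19 mm behind it (bot.pinch_z is the distance from the TCP to the grasp point, in m); z points along the fingers, x is the direction in which the jaws open and shut, and the axes are right-handed (so a half turn about z gives the same grasp; the last joint's range is limited). The gripper opens to 85 mm and grips with 20 to 120 N. Pads are 22 mm wide; open, the fingers measure 114 mm over their backs; the gripper's body (76 mm by 85 mm) begins 54 mm behind the grasp point. The pads swing forward as they close: fully open they stand 13 mm farther back than shut.
Start: joints at [0, 0.241, 0.005, 1.335, 0, 1.571], TCP at [0.5, -0, 0.231] pointing down, gripper open.
Joint ranges: [-2.72, 2.72], [-1.05, 1.87], [-1.09, 1.28], [-1.99, 2.15], [-1.42, 1.44], [-3.14, 3.14]. Speed limits (rad/s): [2.79, 2.79, 3.14, 3.14, 3.14, 3.14].

### API

Orientations are given as a unit quaternion [x, y, z, w].
In Python, from workcell import bot gives the robot as it stands. The module is installed in compiled form; this text tells all that it offers.
- The arm moves only by the shell command python3 -m inch 'ROWS'. ROWS is JSON, a list of rows, each a list of 7 numbers: the shift along the tool's x, y, z scaled (see below), then the turn, a rotation vector about the tool's x, y, z scaled (see below), then the gripper command: -1 is fully open, 1 is shut, values between are in proportion. In form: [[x, y, z, wx, wy, wz, gripper], ...]. A call has exactly 8 rows; each row shifts and turns the commanded pose from where the row before left it, along the tool's axes as they then stand; what a row does not reach is not made up. The controller multiplies each number of a shift by 2.5 cm and each number of a turn by 180 degrees. A row lasts 1/10 s, in which the tool goes at most 50 mm and 8.59 degrees, less where a joint would pass 70% of its speed; a pose out of reach is approached as far as the arm can. A call with a number of a shift or a turn outside -1 to 1 is refused whole. A call with a gripper value outside its range is refused whole. The fingers move at their own pace and stop on an object; the grip force is fixed at half the most. Time passes only in rows, so rows that do not move let the fingers close, or fill a call up. It gives the time, the measured TCP pose, the force and the opening at its end, in the units of the state.
- bot.get_obs(): the state, without advancing time (a new reading comes with each control period).
- bot.camera(name): name is "scene" or "side" or "wrist"; returns (picture, depth): 420x560x3 uint8, blue, green, red; 420x560 float32, m along the optical axis (not along the pixel's ray), 0 where there is no reading.
- bot.get_calibration(name): a dict with "vfov" (degrees; the focal length in pixels is half the picture's height over the tangent of half this angle, whatever the lens; pixels are square), "cx", "cy" (the principal point, pixels), "R" (3x3) and "t" (3): a world point X has camera coordinates R X + t. Camera axes: x right, y down, z forward; pixel columns grow to the right and rows downward; lengths in m; the calibration is good to about 2 mm. A picture is of the moment at which its call begins: read the wrist's pose just before it. get_calibration takes no time and is no camera call; for the wrist camera it gives the pose at the moment of the call.
- bot.job_done(): hands the job in, once; it reports no verdict.
The state is a dict: "clock": time; "joint_pos": joint angles; "joint_vel": joint speeds; "tau": joint torques, N m; "eef_pos": TCP position; "tool_rot": TCP orientation; "ft_force": force on the tool from outside, world axes, zero at the start; "ft_torque": the same for the moment, N m; "grip_width": finger opening in m.
Only numpy, scipy, OpenCV 4.12 (cv2) and the standard library are available. Lean on these libraries where they do the work, as an engineer would, in place of code of your own. Each camera call takes 0.05 s, during which the arm holds its last target.

### The job

The kiln post in the green clamp is finished: slide the clamp's jaw well open, take the post out, and put it away in the empty bay of whichever stand already holds a post of the same colour (cream or dark grey), lying fully down in the bay and centred lengthwise. Lay it down gently, never letting it drop, and leave the other three posts and everything else on the bench where they are.

Things in the scene. Friction and masses are not known exactly. Their poses are not given: they have to be found in the camera images.
- jaw (a joint): Opening of the clamp's blue moving jaw in m: 0 to 0.003 at the start (shut), 0.026 fully open. It slides along world -y, stays where left, takes about 5 N. Its lip (underside 73 mm, top 81 mm above the bench) overhangs the post by 10 mm at 0, so the post lifts out only once the jaw is open over 15 mm.
- jaw_handle (a point): On the axis of the moving jaw's red upright round handle, 18 mm below its top. Handle: 22 mm in diameter, from 42 to 92 mm above the bench, its side 26 mm clear of the blue jaw's outer face. It moves with the jaw.
- clamp: Green clamp fixed to the bench, never turned (sides along world x and y); origin on the bench under the middle of its bed. Fixed green jaw: y +20 to +41 mm, up to 76 mm high. The bench between it and the stand and rest block on the left (+y) is free: a strip at least 130 mm wide in y, where the post can be laid along x and taken again.
- clamp_bed (a point): Centre of the bed the clamped post rests on, 30 mm above the bench. Bed and jaws reach 32 mm either way along x; the post lies along x and sticks out about 53 mm at each end, free underneath. Even when open the jaws leave no room for fingers and rise above the post: take it by a projecting end.
- post_cream: Cream square kiln post, 170 x 40 x 40 mm, about 0.34 kg, lying along its own x axis; origin at the centre of its underside, 20 mm below its middle. At the start it is either in the clamp or on the wooden rest block beyond the left stand (130 x 70 mm, 30 mm high), lying along x.
- post_cream_center (a point): Middle of post_cream.
- post_grey: Dark grey square kiln post, 170 x 40 x 40 mm, about 0.34 kg, lying along its own x axis; origin at the centre of its underside, 20 mm below its middle. At the start it is where post_cream is not: in the clamp or on the rest block.
- post_grey_center (a point): Middle of post_grey.
- ref_cream: Cream square kiln post, 170 x 40 x 40 mm, about 0.34 kg, lying along its own x axis; origin at the centre of its underside, 20 mm below its middle. It lies in one bay of stand_a and stays there.
- ref_grey: Dark grey square kiln post, 170 x 40 x 40 mm, about 0.34 kg, lying along its own x axis; origin at the centre of its underside, 20 mm below its middle. It lies in one bay of stand_b and stays there.
- stand_a: Sage-green painted two-bay stand, 176 x 162 mm, 74 mm high, fixed, holding ref_cream in one bay; origin under its centre; bays along its x, 90 mm apart in y. One stand is on the left (+y), the other on the right; they change places and are turned a little. Each bay is 48 mm wide and open in its middle (72 mm long) down to a 12 mm base: room for fingers there only.
- stand_a_left (a point): Centre of the left bay (+45 mm in y) of stand_a, at the level of its floor, 32 mm above the bench; x runs along the bay. From 36 to 83 mm either way along x the post is carried by the floor between walls that rise 42 mm from it, so it goes in only when held near its middle.
- stand_a_right (a point): Centre of the right bay (-45 mm in y) of stand_a, at the level of its floor, 32 mm above the bench; x runs along the bay. From 36 to 83 mm either way along x the post is carried by the floor between walls that rise 42 mm from it, so it goes in only when held near its middle.
- stand_b: Sage-green painted two-bay stand, 176 x 162 mm, 74 mm high, fixed, holding ref_grey in one bay; origin under its centre; bays along its x, 90 mm apart in y. One stand is on the left (+y), the other on the right; they change places and are turned a little. Each bay is 48 mm wide and open in its middle (72 mm long) down to a 12 mm base: room for fingers there only.
- stand_b_left (a point): Centre of the left bay (+45 mm in y) of stand_b, at the level of its floor, 32 mm above the bench; x runs along the bay. From 36 to 83 mm either way along x the post is carried by the floor between walls that rise 42 mm from it, so it goes in only when held near its middle.
- stand_b_right (a point): Centre of the right bay (-45 mm in y) of stand_b, at the level of its floor, 32 mm above the bench; x runs along the bay. From 36 to 83 mm either way along x the post is carried by the floor between walls that rise 42 mm from it, so it goes in only when held near its middle.
- spray: Pink spray bottle, 66 mm across, 192 mm tall, standing; origin under its centre. Leave it.
- jar: Amber glaze jar with white lid, 72 mm across, 85 mm tall; origin under its centre. Leave it.
- mug: Blue beaker with three brushes, 80 mm across, about 210 mm tall with them; origin under its centre. Leave it.
- stone: Terracotta-red rubbing stone, 110 x 50 x 25 mm; origin under its centre. Leave it.
- tile: White glaze test tile with a teal patch, 90 x 50 x 8 mm, lying flat; origin under its centre. Leave it.
- brush: Brush, 150 mm long, lying on the bench; leave it.
Not all that is in view belongs to the job. Leave any orange look-alike of the clamp alone.

How it is judged:
On the way, in this order (a step that is already met when the one before it is completed fails the run):
1. the jaw is slid open at least 15 mm (value of joint jaw above 0.015 m), for 0.1 s.
2. the post is out of the clamp (horizontal distance between each of post_cream_center, post_grey_center and clamp_bed above 0.075 m), for 0.1 s.
At the end, for the whole second after the job is handed in: The clamped post rests in the empty bay beside the post of its colour: within 15 mm along the bay, 7 mm across, 5 mm of seated height and 0.08 rad of parallel. The other loose post is still on its rest block (within 20 mm); no post is in the clamp (((x of post_cream_center in the frame of stand_a_right between -0.015 and 0.015 m and y of post_cream_center in the frame of stand_a_right between -0.007 and 0.007 m and z of post_cream_center in the frame of stand_a_right between 0.015 and 0.025 m and angle between the x axis of post_cream and the x axis of stand_a_right, either way round below 0.08 rad and linear speed of post_cream below 0.02 m/s and distance of post_grey_center from where it was at the start of the episode below 0.02 m and horizontal distance between post_grey_center and clamp_bed above 0.1 m) or (x of post_grey_center in the frame of stand_b_left between -0.015 and 0.015 m and y of post_grey_center in the frame of stand_b_left between -0.007 and 0.007 m and z of post_grey_center in the frame of stand_b_left between 0.015 and 0.025 m and angle between the x axis of post_grey and the x axis of stand_b_left, either way round below 0.08 rad and linear speed of post_grey below 0.02 m/s and distance of post_cream_center from where it was at the start of the episode below 0.02 m and horizontal distance between post_cream_center and clamp_bed above 0.1 m))); the robot touches nothing.
It fails at once if a post falls freely (faster than 0.6 m/s out of the fingers, about 18 mm of drop) ((linear speed of post_cream above 0.6 m/s and contact force between the fingers and post_cream below 0.05 N) or (linear speed of post_grey above 0.6 m/s and contact force between the fingers and post_grey below 0.05 N)).
It fails at once if a post already in a stand is moved by more than 20 mm (distance of any of ref_cream, ref_grey from where it was at the start of the episode above 0.02 m).
It fails at once if another thing on the bench is moved by more than 30 mm or knocked over (distance of any of spray, jar, mug, stone, tile, brush from where it was at the start of the episode above 0.03 m or angle between any of spray, jar, mug's own z axis and vertical above 0.5 rad).
It also fails if it takes over 69 s, if anything falls off the work surface, if the arm or the gripper's body presses on something with over 40 N, if the wrist force passes 120 N, or if a joint passes its speed limit or range.

## Working session

There is one attempt and no reset: what is moved stays moved. The work goes in short steps, Python scripts to look and compute and a shell command to move; the robot and the scene stay as the last step left them, time stands still between calls to the robot, and variables do not carry over. Pictures are saved under pics/ and viewed, and the job is handed in when it is done.

```bash
mkdir -p pics; python3 - <<'E'
from workcell import bot
import cv2,numpy as np
o=bot.get_obs();print({k:np.round(v,3).tolist() for k,v in o.items()},bot.pinch_z)
for n in ["scene","side","wrist"]:
    c=bot.get_calibration(n);print(n,c)
    p,d=bot.camera(n);cv2.imwrite(f"pics/{n}0.png",p);np.savez(f"pics/{n}0.npz",p=p,d=d,**{k:np.array(v) for k,v in c.items()})
E
```

```text
{'clock': 0.0, 'joint_pos': [-0.0, 0.241, 0.004, 1.335, -0.0, 1.571], 'joint_vel': [0.0, 0.0, 0.001, -0.002, 0.001, -0.002], 'tau': [0.001, -37.232, 25.241, 0.017, 0.0, 0.0], 'eef_pos': [0.499, -0.0, 0.23], 'tool_rot': [1.0, 0.0, -0.001, 0.0], 'ft_force': [-0.321, 0.362, -0.834], 'ft_torque': [0.004, -0.015, -0.028], 'grip_width': 0.085} 0.0187
scene {'vfov': 52.534180778727944, 'cx': 285.0357618804743, 'cy': 209.456090231091, 'R': array([[ 0.42960848,  0.90295302, -0.0106015 ],
       [ 0.47049918, -0.23384465, -0.85085087],
       [-0.77075747,  0.36054476, -0.5253003 ]]), 't': array([-0.23644383, -0.16967279,  1.81987216])}
side {'vfov': 51.179693553020314, 'cx': 284.7472507218322, 'cy': 217.23044017082003, 'R': array([[ 0.89533475, -0.44539225,  0.00119755],
       [-0.26876023, -0.54240635, -0.79596689],
       [ 0.35516704,  0.71233496, -0.60533898]]), 't': array([-0.41401745,  0.2008427 ,  1.25980297])}
wrist {'vfov': 70.90410375078386, 'cx': 280.7925007402682, 'cy': 210.10277603587807, 'R': array([[ 9.99995046e-01,  4.34854486e-04, -3.11759334e-03],
       [ 1.43251622e-03, -9.44777047e-01,  3.27710665e-01],
       [-2.80292417e-03, -3.27713507e-01, -9.44772989e-01]]), 't': array([-0.49731659, -0.04192427,  0.38186245])}
```

View pics/scene0.png

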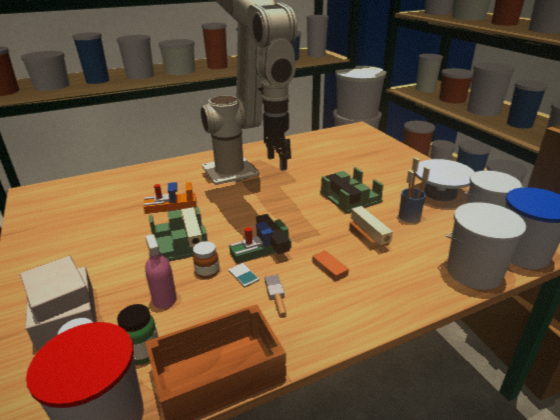

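View pics/side0.png

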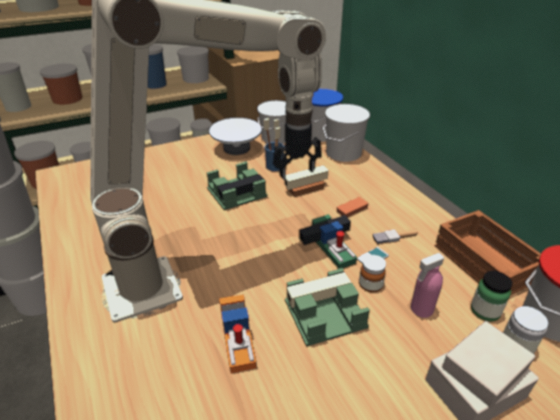

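View pics/wrist0.png

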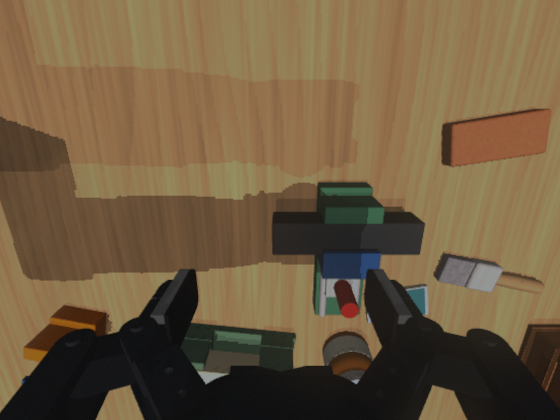

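```bash
cat > h.py <<'E'
import numpy as np,cv2
def load(n):
    z=np.load(f"pics/{n}.npz");return z
def cloud(z):
    d=z['d'];h,w=d.shape;f=h/2/np.tan(np.radians(float(z['vfov']))/2)
    v,u=np.mgrid[:h,:w]
    pc=np.stack([(u-z['cx'])/f*d,(v-z['cy'])/f*d,d],-1)
    X=(pc-z['t'])@z['R'];X[d<=0]=np.nan
    return X
def snap(n,name):
    from workcell import bot
    c=bot.get_calibration(n);p,d=bot.camera(n)
    cv2.imwrite(f"pics/{name}.png",p);np.savez(f"pics/{name}.npz",p=p,d=d,**{k:np.array(v) for k,v in c.items()})
    return load(name)
E
python3 - <<'E'
from h import *
np.set_printoptions(precision=4,suppress=True)
z=load('wrist0');X=cloud(z)
for u,v in [(350,232),(400,235),(290,235),(346,285),(350,262),(350,190),(300,100),(330,310)]: print('w',u,v,X[v,u],z['p'][v,u])
z=load('scene0');X=cloud(z)
for u,v in [(350,187),(330,186),(370,225),(366,183),(345,200),(250,235),(160,190),(270,232)]: print('s',u,v,X[v,u],z['p'][v,u])
z=load('side0');X=cloud(z)
for u,v in [(235,190),(245,178),(305,178),(330,228),(340,236),(325,288),(320,310)]: print('d',u,v,X[v,u],z['p'][v,u])
for n,(a,b,c,d) in dict(scene0=(310,160,410,260),side0=(195,150,295,220)).items():
    p=load(n)['p'][b:d,a:c];cv2.imwrite(f'pics/crop_{n}.png',cv2.resize(p,None,fx=6,fy=6,interpolation=2))
E
```

```text
w 350 232 [ 0.5748 -0.0452  0.0696] [34 35 35]
w 400 235 [ 0.6308 -0.0485  0.0702] [48 49 50]
w 290 235 [ 0.5079 -0.0494  0.0688] [37 38 41]
w 346 285 [ 0.5795 -0.1246  0.0534] [27 31 62]
w 350 262 [ 0.5751 -0.0775  0.0796] [72 48 34]
w 350 190 [ 0.5808 -0.0078  0.0291] [ 75 100  63]
w 300 100 [ 0.5201  0.0945 -0.0011] [ 74 109 145]
w 330 310 [ 0.566  -0.1802  0.0303] [74 99 62]
s 350 187 [0.4667 0.2994 0.0713] [39 43 55]
s 330 186 [0.3906 0.2625 0.0474] [25 40 45]
s 370 225 [0.6917 0.229  0.0628] [ 81 107 124]
s 366 183 [ 0.3565  0.4524 -0.0017] [ 90 158 201]
s 345 200 [0.4975 0.261  0.0433] [30 48 51]
s 250 235 [ 0.5889 -0.1341  0.0728] [12 24 77]
s 160 190 [ 0.1851 -0.321   0.073 ] [ 30  56 104]
s 270 232 [ 0.6125 -0.0786  0.0814] [105  64  47]
d 235 190 [0.3936 0.2543 0.0663] [60 75 60]
d 245 178 [0.4523 0.3043 0.0714] [50 52 49]
d 305 178 [0.6574 0.2244 0.0592] [ 87 106 117]
d 330 228 [ 0.5729 -0.0907  0.0791] [90 56 32]
d 340 236 [ 0.5743 -0.1449  0.0868] [ 32  33 138]
d 325 288 [ 0.436  -0.2929  0.0686] [185 206 204]
d 320 310 [ 0.4138 -0.3106  0.0109] [121 155 123]
```

```bash
python3 - <<'E'
from h import *
a=cv2.imread('pics/crop_scene0.png');b=cv2.imread('pics/crop_side0.png')
print(a.shape,b.shape)
E
```

```text
(600, 600, 3) (420, 600, 3)
```

View pics/crop_side0.png

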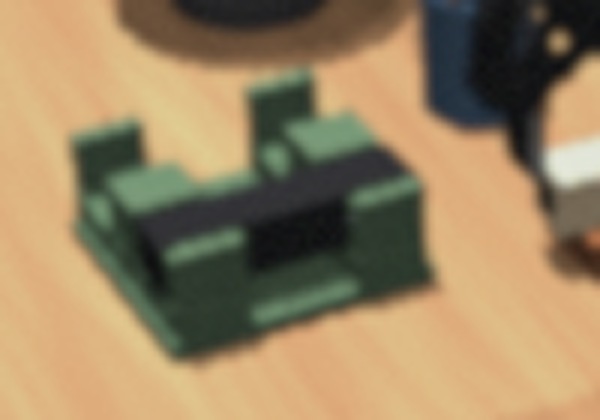

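View pics/crop_scene0.png

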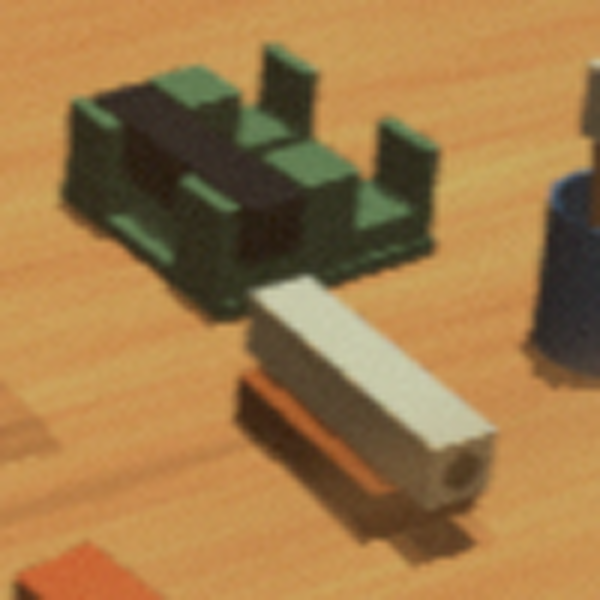

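```bash
python3 - <<'E'
from h import *
np.set_printoptions(precision=4,suppress=True)
for n in ['wrist0','side0','scene0']:
    z=load(n);X=cloud(z);p=z['p'].astype(int);hsv=cv2.cvtColor(z['p'],cv2.COLOR_BGR2HSV)
    reg=(X[...,0]>.45)&(X[...,0]<.72)&(X[...,1]>-.22)&(X[...,1]<.05)
    def st(nm,m):
        Q=X[m];print(n,nm,len(Q),np.percentile(Q,[1,50,99],axis=0).ravel() if len(Q) else '')
    st('posttop',reg&(abs(X[...,2]-.07)<.004)&(hsv[...,1]<60)&(hsv[...,2]<80))
    st('blue',reg&(hsv[...,0]>100)&(hsv[...,0]<125)&(hsv[...,1]>100)&(X[...,2]>.075))
    st('red',reg&((hsv[...,0]<8)|(hsv[...,0]>172))&(hsv[...,1]>120)&(X[...,2]>.04)&(X[...,1]<-.1))
    st('redtop',reg&((hsv[...,0]<8)|(hsv[...,0]>172))&(hsv[...,1]>120)&(X[...,2]>.089)&(X[...,1]<-.1))
    st('green',reg&(hsv[...,0]>40)&(hsv[...,0]<85)&(hsv[...,1]>60)&(X[...,2]>.02))
    st('greentop',reg&(hsv[...,0]>40)&(hsv[...,0]<85)&(hsv[...,1]>60)&(X[...,2]>.072))
E
```

```text
wrist0 posttop 4482 [ 0.4899 -0.0715  0.0674  0.5703 -0.0516  0.0698  0.6542 -0.0142  0.0717]
wrist0 blue 1318 [ 0.5444 -0.0963  0.0791  0.5736 -0.079   0.0808  0.6065 -0.0653  0.0826]
wrist0 red 589 [ 0.5658 -0.1418  0.0454  0.5743 -0.1262  0.0827  0.585  -0.1226  0.0931]
wrist0 redtop 236 [ 0.5659 -0.1421  0.0891  0.5756 -0.1319  0.0917  0.5861 -0.1231  0.0932]
wrist0 green 2197 [ 0.5445 -0.1857  0.0273  0.5722 -0.0202  0.0576  0.6068 -0.0044  0.0773]
wrist0 greentop 1011 [ 0.5449 -0.0323  0.0725  0.5754 -0.0227  0.0757  0.6067 -0.0137  0.0776]
side0 posttop 217 [ 0.4895 -0.0806  0.0661  0.5483 -0.0587  0.0679  0.6544 -0.04    0.0719]
side0 blue 152 [ 0.5318 -0.1036  0.0754  0.5747 -0.0877  0.079   0.6086 -0.0265  0.5009]
side0 red 88 [ 0.566  -0.15    0.0485  0.5745 -0.1442  0.0784  0.6049 -0.1002  0.0918]
side0 redtop 19 [ 0.5688 -0.1472  0.0892  0.579  -0.1384  0.0905  0.5866 -0.1313  0.0919]
side0 green 293 [ 0.5416 -0.1942  0.0203  0.5695 -0.1521  0.0281  0.6043 -0.0226  0.0764]
side0 greentop 50 [ 0.516  -0.0393  0.072   0.5757 -0.0327  0.074   0.6052 -0.0215  0.2347]
scene0 posttop 37 [ 0.5274 -0.0996  0.0661  0.6071 -0.0811  0.0686  0.648  -0.0471  0.0733]
scene0 blue 70 [ 0.5583 -0.1005  0.0761  0.5937 -0.086   0.0792  0.6121 -0.0685  0.0821]
scene0 red 98 [ 0.5699 -0.1466  0.0436  0.5865 -0.139   0.0729  0.5925 -0.1277  0.0918]
scene0 redtop 18 [ 0.5702 -0.1453  0.0893  0.5825 -0.1364  0.0906  0.5908 -0.128   0.0923]
scene0 green 229 [ 0.5564 -0.191   0.0214  0.595  -0.1489  0.0287  0.6141 -0.0173  0.0769]
scene0 greentop 50 [ 0.5564 -0.0353  0.0722  0.589  -0.0287  0.0745  0.6129 -0.0202  0.0773]
```

```bash
python3 - <<'E'
from h import *
np.set_printoptions(precision=3,suppress=True,linewidth=200)
H=np.full((20,20),np.nan)
for n in ['wrist0','side0','scene0']:
    X=cloud(load(n)).reshape(-1,3);X=X[np.isfinite(X).all(1)&(X[:,2]<.15)&(X[:,2]>-.01)]
    i=((X[:,0]-.46)/.01).astype(int);j=((X[:,1]+.26)/.01).astype(int)
    ok=(X[:,0]>.46)&(X[:,1]>-.26)&(i<20)&(j<20)
    for a,b,c in zip(i[ok],j[ok],X[ok,2]): H[b,a]=np.nanmax([H[b,a],c])
print('cols x .465..; rows y')
print('      ',(np.arange(20)*10+465))
for b in range(19,-1,-1): print(-255+10*b,(H[b]*1000).round())
E
```

```text
cols x .465..; rows y
       [465 475 485 495 505 515 525 535 545 555 565 575 585 595 605 615 625 635 645 655]
-65 [ 2.  1. 71. 71. 71. 72. 71. 73. 83. 82. 82. 82. 82. 82. 82. 77. 72. 71. 71. 72.]
-75 [ 2.  2. 71. 72. 71. 72. 71. 72. 83. 83. 83. 82. 84. 82. 82. 81. 71. 72. 71. 72.]
-85 [ 2.  1. 42. 70. 54. 60. 67. 70. 82. 83. 82. 82. 82. 82. 82. 80. 62. 60. 67. 55.]
-95 [ 2.  2.  3.  1.  2.  1.  4. -0. 82. 84. 82. 82. 83. 82. 82. 82.  2.  2.  0.  2.]
-105 [ 2.  4.  1.  2.  0.  1.  1. -1. 80. 80. 80. 80. 79. 81. 80. 80.  1.  3.  3.  1.]
-115 [ 2.  2.  2.  1.  2.  2.  1.  2. 33. 40. 41. 42. 43. 42. 40. 28.  1.  1.  2.  2.]
-125 [ 1.  2.  2.  1.  2.  2.  2.  1. 34. 43. 93. 93. 93. 50. 36. 32.  1.  1.  1.  1.]
-135 [ 2.  1.  3.  2.  1.  2.  2.  1. 36. 43. 93. 94. 93. 81. 40. 30. -2. -0.  1.  1.]
-145 [ 1.  1.  1.  2.  1.  2.  2.  2. 36. 44. 92. 93. 92. 91. 40. 29. -1.  4.  1.  1.]
-155 [ 1.  2.  1.  2.  2.  2.  2.  1. 34. 40. 43. 64. 41. 43. 41. 27. -1.  3.  1.  1.]
-165 [ 2.  1.  2.  2.  3.  1.  2.  1. 34. 38. 37. 32. 33. 36. 38. 32.  5.  2.  1.  7.]
-175 [ 2.  3.  4.  2.  2.  1.  2.  1. 35. 37. 35. 32. 32. 36. 38. 30. 10.  8. 10.  9.]
-185 [ 2.  1.  1.  2.  3.  1.  1.  1. 34. 37. 34. 31. 31. 37. 37. 30.  9.  9.  8.  9.]
-195 [ 2.  2.  2.  1.  1.  2.  2.  1. 32. 27. 30. 32. 31. 39. 34.  5.  8.  9.  8.  9.]
-205 [ 1.  1.  2.  3.  1.  1.  2.  1.  1.  1.  2.  2.  2.  1.  1.  1.  9. 10.  7.  9.]
-215 [ 1.  1.  3.  2.  2.  1.  1.  1.  1.  2.  1.  2.  1.  1.  1.  1.  9.  9. 10.  8.]
-225 [ 1.  1.  1.  1.  1.  1.  1.  1.  1.  1.  1.  1.  2.  2.  1.  1.  2.  6. 10.  0.]
-235 [13. 70.  1.  1.  1.  1.  1.  1.  1.  1.  2.  1.  0. 45. 30.  1.  1.  1.  1.  1.]
-245 [73. 74. 75. 74. 73. 77.  1.  2.  1.  2.  1. 58. 86. 86. 86. 84. 56.  1.  1.  0.]
-255 [72. 75. 75. 74. 74. 73. 63.  1.  2.  1. 59. 81. 85. 86. 86. 85. 83. 58.  2. -0.]
```

```bash
python3 -m inch '[[0.2,0.4,0.2,0,0,0,-1],[0.5,0.9,0.6,0,0,0,-1],[0.6,1,0.7,0,0,0,-1],[0.6,1,0.7,0,0,0,-1],[0.6,1,0.7,0,0,0,-1],[0.4,0.8,0.5,0,0,0,-1],[0.18,0.3,0.2,0,0,0,-1],[0,0,0,0,0,0,-1]]'
python3 - <<'E'
from h import *
snap('wrist','w1')
E
```

```text
clock: 0.95
eef_pos: [0.5765, -0.1361, 0.1398]
tool_rot: [1.0, -0.001, -0.001, -0.0]
ft_force: [0.5, -0.3, 0.8]
grip_width: 0.0852
```

View pics/w1.png

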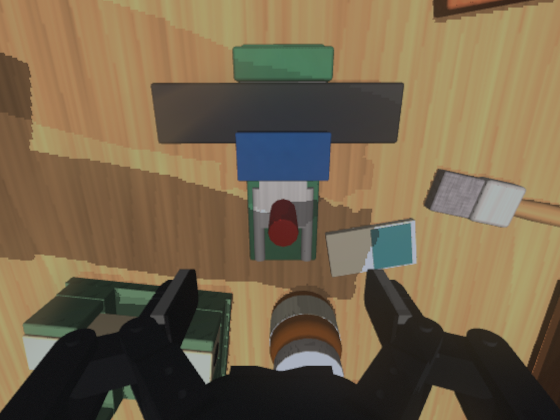

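```bash
cat >> h.py <<'E'
def rep(n):
    z=load(n);X=cloud(z);hsv=cv2.cvtColor(z['p'],cv2.COLOR_BGR2HSV)
    reg=(X[...,0]>.45)&(X[...,0]<.72)&(X[...,1]>-.22)&(X[...,1]<.05)
    def st(nm,m):
        Q=X[m];print(n,nm,len(Q),np.percentile(Q,[1,99],axis=0).round(4).tolist() if len(Q) else '')
    st('posttop',reg&(abs(X[...,2]-.07)<.004)&(hsv[...,1]<60)&(hsv[...,2]<80))
    st('blue',reg&(hsv[...,0]>100)&(hsv[...,0]<125)&(hsv[...,1]>100)&(X[...,2]>.075))
    st('redtop',reg&((hsv[...,0]<8)|(hsv[...,0]>172))&(hsv[...,1]>120)&(X[...,2]>.089)&(X[...,1]<-.1))
    st('greentop',reg&(hsv[...,0]>40)&(hsv[...,0]<85)&(hsv[...,1]>60)&(X[...,2]>.072))
E
python3 -c "
from h import *
rep('w1')"
```

```text
w1 posttop 11882 [[0.4996, -0.0725, 0.0682], [0.6547, -0.034, 0.0718]]
w1 blue 4446 [[0.5456, -0.0973, 0.0764], [0.6072, -0.0658, 0.0825]]
w1 redtop 657 [[0.5667, -0.1428, 0.0893], [0.586, -0.1233, 0.0932]]
w1 greentop 3276 [[0.5458, -0.0329, 0.0742], [0.6071, -0.0145, 0.0775]]
```

```bash
python3 -m inch '[[0,0,0.5,0,0,0,-1],[0,0,0.9,0,0,0,-1],[0,0,0.9,0,0,0,-1],[0,0,0.7,0,0,0,-1],[0,0,0.35,0,0,0,-1],[0,0,0,0,0,0,0.6],[0,0,0,0,0,0,1],[0,0,0,0,0,0,1]]'
python3 -m inch '[[0,0,0,0,0,0,1],[0,0,0,0,0,0,1],[0,0,0,0,0,0,1],[0,0.1,0,0,0,0,1],[0,0.1,0,0,0,0,1],[0,0.1,0,0,0,0,1],[0,0.1,0,0,0,0,1],[0,0,0,0,0,0,1]]'
```

```text
clock: 1.8
eef_pos: [0.578, -0.135, 0.0589]
tool_rot: [1.0, 0.0, 0.001, 0.0]
ft_force: [-0.4, 0.5, 0.7]
grip_width: 0.0441
clock: 2.6
eef_pos: [0.5779, -0.144, 0.0588]
tool_rot: [1.0, 0.0, 0.001, -0.001]
ft_force: [-0.3, 3.2, 6.7]
grip_width: 0.0202
```

```bash
python3 -m inch '[[0,0.1,0,0,0,0,1],[0,0.1,0,0,0,0,1],[0,0.1,0,0,0,0,1],[0,0.1,0,0,0,0,1],[0,0.1,0,0,0,0,1],[0,0,0,0,0,0,1],[0,0,0,0,0,0,1],[0,0,0,0,0,0,1]]'
python3 - <<'E'
from h import *
snap('wrist','w2');rep('w2')
E
```

```text
clock: 3.4
eef_pos: [0.5779, -0.1565, 0.0588]
tool_rot: [1.0, 0.0, 0.001, -0.001]
ft_force: [0.6, 4.0, 5.5]
grip_width: 0.0207
w2 posttop 44625 [[0.4905, -0.0737, 0.0682], [0.6545, -0.0346, 0.0717]]
w2 blue 11247 [[0.5457, -0.1188, 0.0786], [0.6072, -0.087, 0.0823]]
w2 redtop 1574 [[0.5667, -0.1639, 0.0892], [0.5864, -0.1443, 0.0933]]
w2 greentop 410 [[0.5474, -0.0342, 0.0721], [0.6046, -0.033, 0.076]]
```

View pics/w2.png

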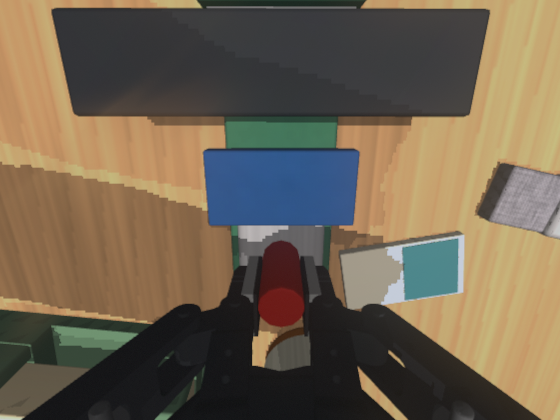

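```bash
python3 -m inch '[[0,0,0,0,0,0,-1],[0,0,0,0,0,0,-1],[0,0,0,0,0,0,-1],[0,0,-0.5,0,0,0,-1],[0,0,-0.9,0,0,0,-1],[0,0,-0.9,0,0,0,-1],[0,0,-0.7,0,0,-0.02,-1],[0,0,-0.2,0,0,-0.04,-1]]'; python3 -c "
from workcell import bot;print(bot.get_obs()['joint_pos'])"
```

```text
clock: 4.25
eef_pos: [0.5786, -0.1582, 0.1412]
tool_rot: [0.995, 0.096, 0.002, 0.001]
ft_force: [-0.7, -0.4, 0.4]
grip_width: 0.0855
[-2.66730556e-01  4.82700136e-01  1.19597840e-01  1.20238084e+00
 -1.69861913e-04  1.11168089e+00]
```

```bash
python3 -m inch '[[0,0,0,0,0,-0.044,-1],[0,0,0,0,0,-0.044,-1],[0,0,0,0,0,-0.044,-1],[0,0,0,0,0,-0.044,-1],[0,0,0,0,0,-0.044,-1],[0,0,0,0,0,-0.044,-1],[0,0,0,0,0,-0.044,-1],[0,0,0,0,0,-0.044,-1]]'
python3 -m inch '[[0,0,0,0,0,-0.044,-1],[0,0,0,0,0,-0.044,-1],[0.6,-0.3,0,0,0,0,-1],[1,-0.7,0,0,0,0,-1],[1,-0.7,0,0,0,0,-1],[1,-0.5,0,0,0,0,-1],[0.5,-0.3,0,0,0,0,-1],[0,0,0,0,0,0,-1]]'
```

```text
clock: 5.05
eef_pos: [0.5771, -0.1577, 0.1385]
tool_rot: [0.796, 0.605, 0.0, 0.0]
ft_force: [0.5, -0.1, -0.2]
grip_width: 0.0852
clock: 5.85
eef_pos: [0.514, -0.0539, 0.1383]
tool_rot: [0.706, 0.708, 0.0, 0.0]
ft_force: [-0.8, -0.8, 0.0]
grip_width: 0.0853
```

```bash
python3 -m inch '[[0,0.12,0.5,0,0,0,-1],[0,0,0.9,0,0,0,-1],[0,0,0.9,0,0,0,-1],[0,0,0.9,0,0,0,-1],[0,0,0.6,0,0,0,-1],[0,0,0.3,0,0,0,-1],[0,0,0,0,0,0,-0.3],[0,0,0,0,0,0,0.1]]'
python3 -m inch '[[0,0,0,0,0,0,0.3],[0,0,0,0,0,0,1],[0,0,0,0,0,0,1],[0,0,0,0,0,0,1],[0,0,0,0,0,0,1],[0,0,0,0,0,0,1],[0,0,0,0,0,0,1],[0,0,0,0,0,0,1]]'
```

```text
clock: 6.65
eef_pos: [0.5182, -0.0556, 0.0351]
tool_rot: [0.707, 0.707, 0.0, 0.0]
ft_force: [-0.3, -0.6, 0.5]
grip_width: 0.059
clock: 7.45
eef_pos: [0.5185, -0.0552, 0.0361]
tool_rot: [0.707, 0.707, 0.001, 0.001]
ft_force: [0.1, -1.3, 6.4]
grip_width: 0.039
```

```bash
python3 -m inch '[[0,0,-0.2,0,0,0,1],[0,0,-0.4,0,0,0,1],[0,0,-0.5,0,0,0,1],[0,0,-0.5,0,0,0,1],[0,0,-0.5,0,0,0,1],[0,0,-0.4,0,0,0,1],[0,0,-0.2,0,0,0,1],[0,0,0,0,0,0,1]]'
python3 - <<'E'
from h import *
snap('side','s3');snap('wrist','w3')
p=load('s3')['p'][180:300,270:390];cv2.imwrite('pics/s3c.png',cv2.resize(p,None,fx=5,fy=5))
E
```

```text
clock: 8.25
eef_pos: [0.5182, -0.0551, 0.1037]
tool_rot: [0.707, 0.707, 0.001, 0.001]
ft_force: [0.1, 0.3, -4.1]
grip_width: 0.0388
```

View pics/s3c.png

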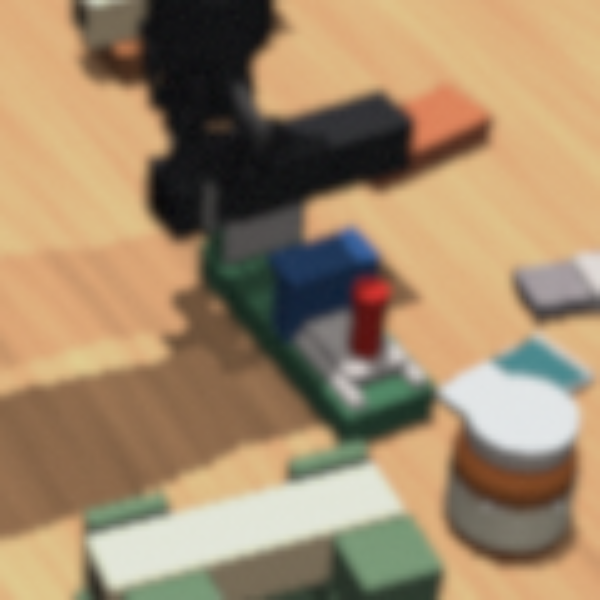

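View pics/w3.png

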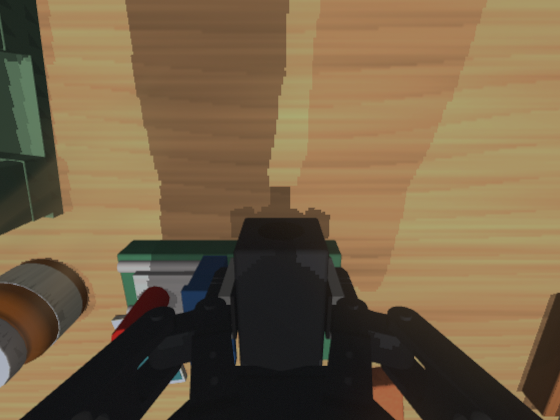

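```bash
python3 -m inch '[[0.3,0,0,0,0,0,1],[0.6,0,0,0,0,0,1],[0.9,0,0,0,0,0,1],[0.9,0,0,0,0,0,1],[0.9,0,0,0,0,0,1],[0.6,0,0,0,0,0,1],[0.4,0,0,0,0,0,1],[0,0,0,0,0,0,1]]'
python3 -m inch '[[0,0,0.2,0,0,0,1],[0,0,0.4,0,0,0,1],[0,0,0.6,0,0,0,1],[0,0,0.6,0,0,0,1],[0,0,0.6,0,0,0,1],[0,0,0.4,0,0,0,1],[0,0,0.3,0,0,0,1],[0,0,0.2,0,0,0,1]]'
```

```text
clock: 9.15
eef_pos: [0.5173, 0.0615, 0.1024]
tool_rot: [0.706, 0.708, -0.0, -0.0]
ft_force: [-0.3, -0.1, -4.2]
grip_width: 0.039
clock: 9.95
eef_pos: [0.5172, 0.0595, 0.0192]
tool_rot: [0.707, 0.707, -0.0, -0.0]
ft_force: [-1.0, -0.4, -5.1]
grip_width: 0.0392
```

Still unsupported (−5 N); lower gently.

```bash
python3 -m inch '[[0,0,0.1,0,0,0,1],[0,0,0.08,0,0,0,1],[0,0,0.08,0,0,0,1],[0,0,0.08,0,0,0,1],[0,0,0.04,0,0,0,1],[0,0,0.04,0,0,0,1],[0,0,0,0,0,0,1],[0,0,0,0,0,0,1]]'
```

```text
clock: 10.75
eef_pos: [0.5176, 0.06, 0.0096]
tool_rot: [0.707, 0.707, 0.0, 0.0]
ft_force: [0.7, -0.4, -3.6]
grip_width: 0.0393
```

```bash
python3 -m inch '[[0,0,0.04,0,0,0,1],[0,0,0.04,0,0,0,1],[0,0,0.04,0,0,0,1],[0,0,0.03,0,0,0,1],[0,0,0,0,0,0,1],[0,0,0,0,0,0,1],[0,0,0,0,0,0,1],[0,0,0,0,0,0,1]]'
```

```text
clock: 11.55
eef_pos: [0.5174, 0.06, 0.0062]
tool_rot: [0.707, 0.707, 0.0, 0.0]
ft_force: [-4.3, -0.5, 4.0]
grip_width: 0.0388
```

```bash
python3 -m inch '[[0,0,0,0,0,0,0],[0,0,0,0,0,0,-0.4],[0,0,0,0,0,0,-1],[0,0,0,0,0,0,-1],[0,0,0,0,0,0,-1],[0,0.3,-0.6,0,0,0,-1],[0,0.6,-1,0,0,0,-1],[0,1,-1,0,0,0,-1]]'
python3 -m inch '[[0,1,-1,0,0,0,-1],[0,1,-1,0,0,0,-1],[0,1,-1,0,0,0,-1],[0,1,-0.8,0,0,0,-1],[0,0.8,-0.4,0,0,0,-1],[0,0.4,0,0,0,0,-1],[0,0,0,0,0,0,-1],[0,0,0,0,0,0,-1]]'
python3 - <<'E'
from h import *
for n in ['side','scene','wrist']: snap(n,n[0]+n[1]+'4')
E
```

```text
clock: 12.35
eef_pos: [0.5636, 0.0599, 0.0709]
tool_rot: [0.707, 0.707, -0.001, -0.001]
ft_force: [0.4, 0.9, -0.7]
grip_width: 0.0854
clock: 13.15
eef_pos: [0.6943, 0.0599, 0.1748]
tool_rot: [0.707, 0.707, -0.001, -0.001]
ft_force: [-0.5, -0.6, -0.3]
grip_width: 0.0855
```

View pics/wr4.png

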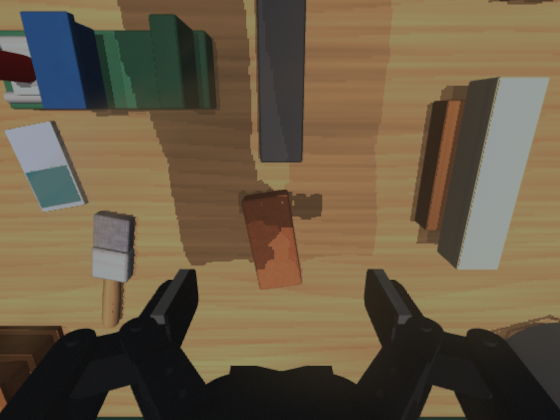

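View pics/si4.png

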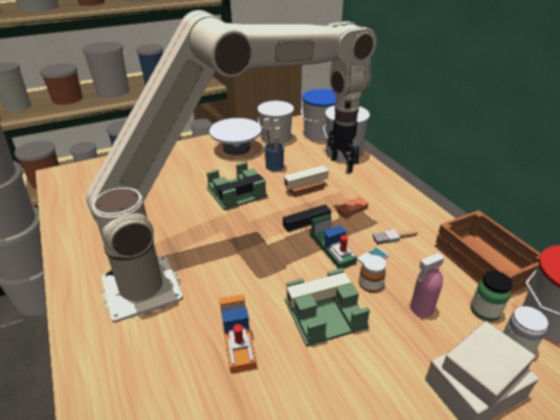

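```bash
python3 - <<'E'
from h import *
for n in ['wr4','si4','sc4']:
    z=load(n);X=cloud(z);hsv=cv2.cvtColor(z['p'],cv2.COLOR_BGR2HSV)
    m=(X[...,0]>.4)&(X[...,0]<.7)&(X[...,1]>.02)&(X[...,1]<.11)&(abs(X[...,2]-.04)<.005)
    m&=(hsv[...,1]<90)&(hsv[...,2]<90)
    Q=X[m];print(n,len(Q),np.percentile(Q,[1,99],axis=0).round(4).tolist(),cv2.minAreaRect((Q[:,:2]*1000).astype(np.float32)))
    m=(X[...,0]>.5)&(X[...,0]<.75)&(X[...,1]>.28)&(X[...,1]<.52)&(X[...,2]>.02)&(X[...,2]<.3)
    Q=X[m];print('mug',len(Q),np.percentile(Q,[1,50,99],axis=0).round(4).tolist() if len(Q) else '')
    m=(X[...,0]>.3)&(X[...,0]<.6)&(X[...,1]>.18)&(X[...,1]<.5)&(X[...,2]>.05)&(X[...,2]<.08)
    Q=X[m];print('stand',len(Q),np.percentile(Q,[1,50,99],axis=0).round(4).tolist() if len(Q) else '')
    m=(X[...,0]>.59)&(X[...,0]<.8)&(X[...,1]>.18)&(X[...,1]<.3)&(X[...,2]>.064)&(X[...,2]<.08)
    Q=X[m];print('cream',len(Q),np.percentile(Q,[1,50,99],axis=0).round(4).tolist() if len(Q) else '')
E
```

```text
wr4 7285 [[0.5267, 0.0419, 0.0382], [0.6539, 0.0803, 0.0417]] ((590.361572265625, 61.2018928527832), (129.71682739257812, 39.36207580566406), 0.02169031836092472)
mug 0 
stand 1370 [[0.585, 0.2279, 0.0508], [0.5923, 0.2422, 0.0696], [0.5996, 0.2674, 0.0715]]
cream 9274 [[0.5909, 0.2281, 0.0646], [0.6589, 0.2462, 0.0699], [0.7511, 0.2675, 0.0715]]
si4 299 [[0.4889, 0.0349, 0.0351], [0.6503, 0.0724, 0.0417]] ((571.1158447265625, 53.87150573730469), (38.967247009277344, 166.7724609375), 89.70162963867188)
mug 677 [[0.5013, 0.2941, 0.0219], [0.6235, 0.4191, 0.0806], [0.6685, 0.481, 0.2063]]
stand 1020 [[0.341, 0.2271, 0.0505], [0.4364, 0.2922, 0.0681], [0.5982, 0.4355, 0.0755]]
cream 266 [[0.5918, 0.2194, 0.0642], [0.6691, 0.2402, 0.0674], [0.7515, 0.2647, 0.0721]]
sc4 272 [[0.4986, 0.0387, 0.0351], [0.6565, 0.0728, 0.0417]] ((576.7630004882812, 55.68378448486328), (165.8118133544922, 35.403682708740234), 0.4834315776824951)
mug 1245 [[0.5009, 0.285, 0.0209], [0.6331, 0.4198, 0.0724], [0.6738, 0.4796, 0.2064]]
stand 532 [[0.3447, 0.2284, 0.0507], [0.4937, 0.3201, 0.0684], [0.599, 0.4494, 0.0754]]
cream 397 [[0.5919, 0.2252, 0.0644], [0.6827, 0.245, 0.0682], [0.7579, 0.2669, 0.072]]
```

```bash
python3 -m inch '[[0.3,-0.3,-0.5,0,0,0,-1],[0.8,-0.5,-0.5,0,0,0,-1],[0.9,-0.5,-0.5,0,0,0,-1],[0.9,-0.5,-0.5,0,0,0,-1],[0.9,-0.5,-0.5,0,0,0,-1],[0.9,-0.5,-0.5,0,0,0,-1],[0.9,-0.5,0,0,0,0,-1],[0.9,-0.5,0,0,0,0,-1]]'
python3 -m inch '[[0.9,-0.5,0,0,0,0,-1],[0.9,-0.5,0,0,0,0,-1],[0.9,-0.5,0,0,0,0,-1],[0.9,-0.5,0,0,0,0,-1],[0.5,-0.3,0,0,0,0,-1],[0.2,-0.1,0,0,0,0,-1],[0,0,0,0,0,0,-1],[0,0,0,0,0,0,-1]]'
python3 - <<'E'
from h import *
snap('wrist','w5')
E
```

```text
clock: 14.1
eef_pos: [0.5989, 0.2239, 0.2531]
tool_rot: [0.707, 0.707, 0.001, 0.0]
ft_force: [0.6, 0.2, -0.7]
grip_width: 0.0857
clock: 14.9
eef_pos: [0.5404, 0.3293, 0.251]
tool_rot: [0.707, 0.707, 0.0, 0.0]
ft_force: [-0.1, -1.0, -0.4]
grip_width: 0.0857
```

View pics/w5.png

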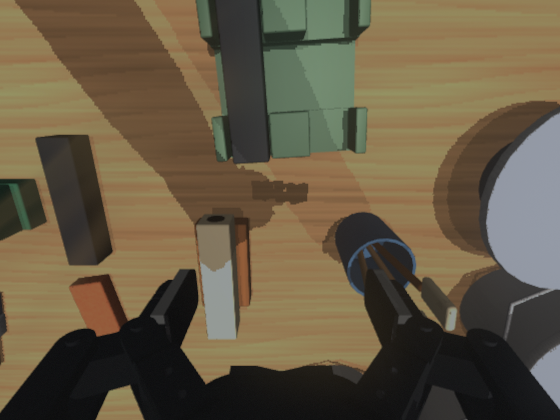

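```bash
python3 -m inch '[[0,-0.4,0,0,0,0,-1],[0,-0.8,0,0,0,0,-1],[0,-0.9,0,0,0,0,-1],[0,-0.9,0,0,0,0,-1],[0,-0.7,0,0,0,0,-1],[0,-0.3,0,0,0,0,-1],[0,0,0,0,0,0,-1],[0,0,0,0,0,0,-1]]'
python3 - <<'E'
from h import *
snap('wrist','w6')
E
```

```text
clock: 15.75
eef_pos: [0.4409, 0.3298, 0.2509]
tool_rot: [0.707, 0.707, 0.0, 0.0]
ft_force: [0.2, -0.1, -0.6]
grip_width: 0.0852
```

View pics/w6.png

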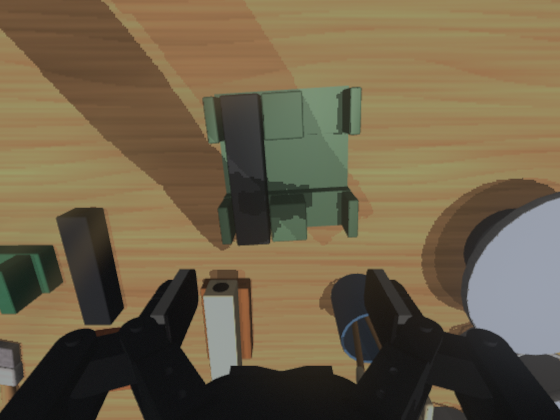

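```bash
python3 - <<'E'
from h import *
for n in ['w6','w5']:
    z=load(n);X=cloud(z);hsv=cv2.cvtColor(z['p'],cv2.COLOR_BGR2HSV)
    r=(X[...,0]>.3)&(X[...,0]<.56)&(X[...,1]>.2)&(X[...,1]<.5)
    g=r&(hsv[...,0]>40)&(hsv[...,0]<90)&(hsv[...,1]>50)
    t=g&(abs(X[...,2]-.074)<.004)
    k=cv2.morphologyEx(t.astype(np.uint8),cv2.MORPH_OPEN,np.ones((2,2)))
    Q=X[k>0]; print(n,len(Q),cv2.minAreaRect((Q[:,:2]*1000).astype(np.float32)))
    nl,lab,st,_=cv2.connectedComponentsWithStats(k)
    for i in range(1,nl):
        if st[i,4]>25:
            P=X[lab==i];print('  comp',st[i,4],cv2.minAreaRect((P[:,:2]*1000).astype(np.float32)),P[:,2].mean().round(4))
    d=r&(hsv[...,1]<80)&(hsv[...,2]<85)&(abs(X[...,2]-.072)<.004)
    P=X[d];print('ref',len(P),cv2.minAreaRect((P[:,:2]*1000).astype(np.float32)),P[:,2].mean())
    f=g&(abs(X[...,2]-.032)<.004);P=X[f];print('floor',len(P),P.mean(0))
    b=g&(abs(X[...,2]-.012)<.005);P=X[b];print('base',len(P),P.mean(0),cv2.minAreaRect((P[:,:2]*1000).astype(np.float32)))
E
```

```text
w6 2603 ((437.33026123046875, 346.4571228027344), (200.3441619873047, 183.9619598388672), 2.821906566619873)
  comp 272 ((361.19635009765625, 417.2624816894531), (54.89066696166992, 29.703184127807617), 3.489058017730713) nan
  comp 46 ((344.9735412597656, 318.0547790527344), (6.635911464691162, 12.328080177307129), 0.6484956741333008) 0.074
  comp 401 ((368.3112487792969, 259.149169921875), (43.88603973388672, 9.77053451538086), 2.1544387340545654) nan
  comp 34 ((354.08349609375, 314.8121643066406), (7.7642035484313965, 4.182624340057373), 0.5785253047943115) 0.074
  comp 26 ((362.88153076171875, 403.0685119628906), (11.842683792114258, 1.1730294227600098), 12.591533660888672) nan
  comp 357 ((493.80035400390625, 425.92108154296875), (80.52892303466797, 29.345827102661133), 4.524695873260498) 0.0671
  comp 1025 ((501.0912170410156, 347.9853210449219), (81.8827896118164, 40.08592224121094), 19.1352481842041) nan
  comp 303 ((502.5492248535156, 265.7855529785156), (12.311677932739258, 78.81663513183594), 89.54718017578125) 0.0726
ref 6755 ((423.33984375, 336.00201416015625), (168.314
[... 1052 characters left out ...]
95), 59.94392395019531) 0.0649
  comp 46 ((503.1402587890625, 363.6307678222656), (22.477697372436523, 8.68418025970459), 41.16212844848633) nan
  comp 53 ((501.1722412109375, 330.335205078125), (13.574831008911133, 6.9469757080078125), 73.98321533203125) 0.0739
  comp 30 ((502.857421875, 345.74993896484375), (8.657181739807129, 3.5149338245391846), 88.70242309570312) 0.0738
ref 7111 ((431.8619079589844, 335.8983154296875), (152.4181365966797, 159.2549591064453), 3.3282101154327393) 0.07198805440419416
floor 626 [0.46066765 0.39365026 0.03215158]
base 523 [0.42225526 0.31146344 0.01219148] ((447.25518798828125, 337.8045959472656), (122.97976684570312, 161.43704223632812), 3.1826694011688232)
```

```bash
cat >> h.py <<'E'
def rect(n,zz,x0,x1,y0,y1,s,out):
    # top view: row = (x1-x)*s (x up), col=(y1-y)*s (y left)
    z=load(n);f=420/2/np.tan(np.radians(float(z['vfov']))/2)
    K=np.array([[f,0,z['cx']],[0,f,z['cy']],[0,0,1]])
    P=K@np.c_[z['R'][:,0],z['R'][:,1],z['R'][:,2]*zz+z['t']]
    M=np.array([[0,-1/s,x1],[-1/s,0,y1],[0,0,1]])
    im=cv2.warpPerspective(z['p'],P@M,(int((y1-y0)*s),int((x1-x0)*s)),flags=cv2.INTER_CUBIC|cv2.WARP_INVERSE_MAP)
    for x in np.arange(x0,x1+1e-6,.02): cv2.putText(im,f'{x*1000:.0f}',(0,int((x1-x)*s)),0,.4,(255,255,255),1);cv2.line(im,(0,int((x1-x)*s)),(8,int((x1-x)*s)),(0,255,255),1)
    for y in np.arange(y0,y1+1e-6,.02): cv2.putText(im,f'{y*1000:.0f}',(int((y1-y)*s),10),0,.35,(255,255,255),1);cv2.line(im,(int((y1-y)*s),0),(int((y1-y)*s),8),(0,255,255),1)
    cv2.imwrite(f'pics/{out}.png',im)
E
python3 -c "
from h import *
rect('w6',.074,.33,.55,.24,.46,2600,'r6t')
rect('w6',.032,.33,.55,.24,.46,2600,'r6f')"
```

```text
(no output)
```

View pics/r6t.png

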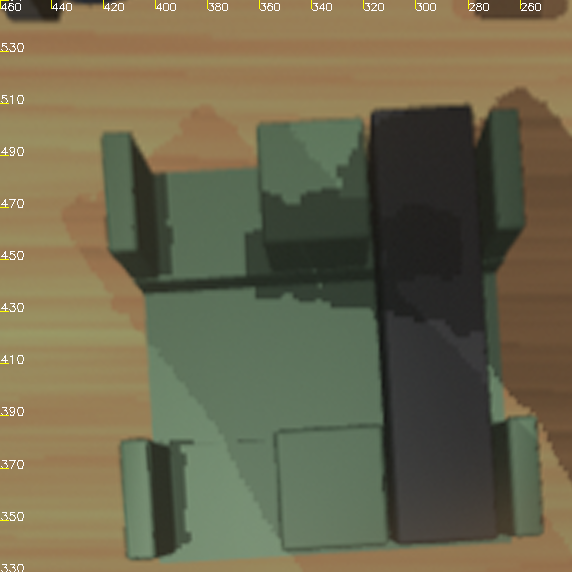

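View pics/r6f.png

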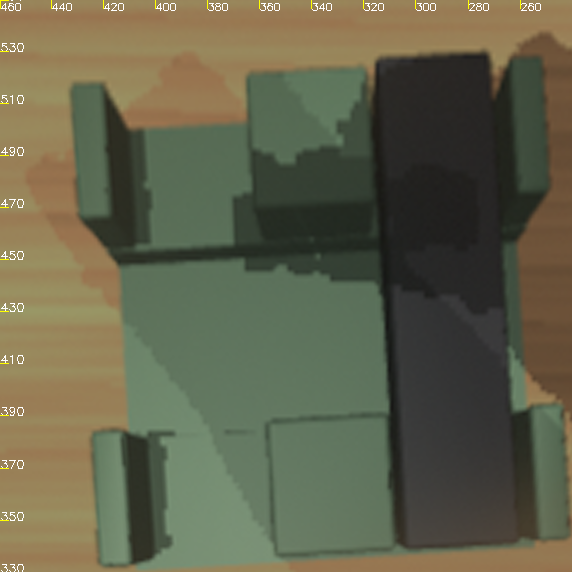

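```bash
python3 -m inch '[[-0.4,0.2,0,0,0,0,-1],[-0.9,0.4,0,0,0,0,-1],[-1,0.5,0,0,0,0,-1],[-1,0.5,0,0,0,0,-1],[-1,0.5,0,0,0,0,-1],[-1,0.5,0,0,0,0,-1],[-1,0.5,0,0,0,0,-1],[-1,0.5,0.3,0,0,0,-1]]'
python3 -m inch '[[-1,0.5,0.5,0,0,0,-1],[-1,0.5,0.9,0,0,0,-1],[-0.8,0.3,0.9,0,0,0,-1],[-0.5,0.2,0.9,0,0,0,-1],[-0.2,0.06,0.9,0,0,0,-1],[0,0,0.9,0,0,0,-1],[0,0,0.6,0,0,0,-1],[0,0,0,0,0,0,-1]]'
```

```text
clock: 16.6
eef_pos: [0.5317, 0.1455, 0.244]
tool_rot: [0.707, 0.707, 0.001, 0.001]
ft_force: [0.3, 0.7, -0.9]
grip_width: 0.0853
clock: 17.4
eef_pos: [0.5673, 0.0585, 0.1003]
tool_rot: [0.708, 0.707, -0.002, -0.002]
ft_force: [-0.9, -0.5, 0.0]
grip_width: 0.0854
```

```bash
python3 -m inch '[[0.06,0.1,0.4,0,0,0,-1],[0,0,0.8,0,0,0,-1],[0,0,0.9,0,0,0,-1],[0,0,0.8,0,0,0,-1],[0,0,0.5,0,0,0,-1],[0,0,0.25,0,0,0,-1],[0,0,0.1,0,0,0,-1],[0,0,0,0,0,0,-0.3]]'
python3 -m inch '[[0,0,0,0,0,0,0],[0,0,0,0,0,0,0.3],[0,0,0,0,0,0,1],[0,0,0,0,0,0,1],[0,0,0,0,0,0,1],[0,0,0,0,0,0,1],[0,0,0,0,0,0,1],[0,0,0,0,0,0,1]]'
```

```text
clock: 18.2
eef_pos: [0.5721, 0.0615, 0.01]
tool_rot: [0.707, 0.707, 0.0, 0.0]
ft_force: [0.7, 0.1, 0.4]
grip_width: 0.0734
clock: 19.0
eef_pos: [0.5725, 0.0613, 0.0107]
tool_rot: [0.707, 0.707, 0.001, 0.001]
ft_force: [-0.5, -1.0, 6.6]
grip_width: 0.0393
```

```bash
python3 -m inch '[[0,0,-0.2,0,0,0,1],[0,0,-0.5,0,0,0,1],[0,0,-0.8,0,0,0,1],[0,0,-1,0,0,0,1],[0,0,-1,0,0,0,1],[0,-0.3,-1,0,0,0,1],[0.2,-0.6,-1,0,0,0,1],[0.5,-0.8,-0.6,0,0,0,1]]'
python3 -m inch '[[0.8,-0.8,-0.3,0,0,0,1],[1,-0.8,0,0,0,0,1],[1,-0.7,0,0,0,0,1],[1,-0.6,0,0,0,0,1],[1,-0.5,0,0,0,0,1],[1,-0.4,0,0,0,0,1],[1,-0.3,0,0,0,0,1],[1,-0.2,0,0,0,0,1]]'
python3 -m inch '[[1,0,0,0,0,-0.006,1],[1,0,0,0,0,-0.006,1],[0.9,0,0,0,0,-0.006,1],[0.7,0,0,0,0,0,1],[0.4,0,0,0,0,0,1],[0.2,0,0,0,0,0,1],[0,0,0,0,0,0,1],[0,0,0,0,0,0,1]]'
```

```text
clock: 19.8
eef_pos: [0.5295, 0.0787, 0.1642]
tool_rot: [0.708, 0.707, 0.001, 0.001]
ft_force: [1.1, 0.6, -4.6]
grip_width: 0.0392
clock: 20.6
eef_pos: [0.42, 0.2747, 0.1697]
tool_rot: [0.707, 0.707, -0.001, -0.0]
ft_force: [1.0, -0.4, -4.1]
grip_width: 0.0387
clock: 21.4
eef_pos: [0.4182, 0.3781, 0.1694]
tool_rot: [0.687, 0.727, -0.001, 0.0]
ft_force: [-0.4, -0.8, -5.6]
grip_width: 0.0393
```

```bash
python3 -m inch '[[0.05,0.15,0.3,0,0,0,1],[0,0,0.5,0,0,0,1],[0,0,0.5,0,0,0,1],[0,0,0.5,0,0,0,1],[0,0,0.3,0,0,0,1],[0,0,0.2,0,0,0,1],[0,0,0,0,0,0,1],[0,0,0,0,0,0,1]]'
python3 - <<'E'
from h import *
snap('wrist','w7');snap('side','s7');snap('scene','c7')
rect('w7',.074,.33,.55,.24,.46,2600,'r7')
a=load('s7')['p'][140:240,190:290];b=load('c7')['p'][130:230,300:400]
cv2.imwrite('pics/sc7.png',cv2.resize(np.hstack([a,b]),None,fx=4,fy=4,interpolation=2))
E
```

```text
clock: 22.2
eef_pos: [0.4222, 0.3806, 0.1123]
tool_rot: [0.687, 0.727, 0.0, 0.0]
ft_force: [-0.3, 0.6, -3.9]
grip_width: 0.0393
```

View pics/w7.png

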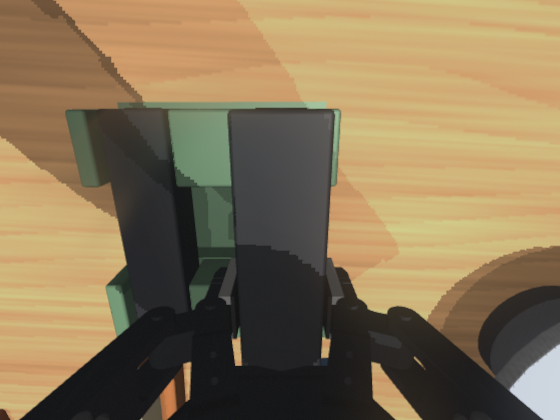

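View pics/sc7.png

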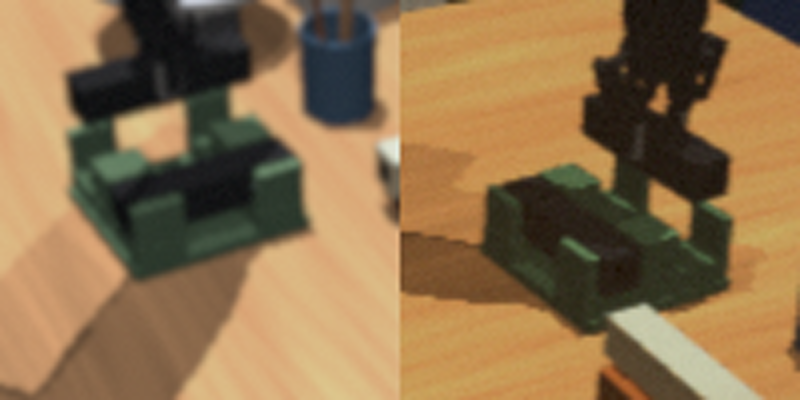

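```bash
cat >> h.py <<'E'
def ray(n,u,v,zz):
    z=load(n);f=210/np.tan(np.radians(float(z['vfov']))/2)
    d=z['R'].T@np.array([(u-z['cx'])/f,(v-z['cy'])/f,1]);c=-z['R'].T@z['t']
    return (c+d*(zz-c[2])/d[2]).round(4)
E
python3 - <<'E'
from h import *
X=cloud(load('w7'))
print(X[180,285],X[140,200])
for u,v in [(229,110),(334,110),(242,358),(322,358),(233,200),(331,200)]: print(u,v,ray('w7',u,v,X[180,285,2]))
# stand: outer edges of left wall and right wall top in this view
for u,v in [(340,110),(338,186),(69,112)]: print('st',ray('w7',u,v,.074))
for c,r in [(102,133),(110,250),(523,108)]: print('r6',.55-r/2600,.46-c/2600)
E
```

```text
[0.36256433 0.38003627 0.14287161] [0.35712858 0.32978479 0.0744328 ]
229 110 [0.3381 0.3584 0.1429]
334 110 [0.3359 0.396  0.1429]
242 358 [0.4519 0.3646 0.1429]
322 358 [0.4497 0.4034 0.1429]
233 200 [0.3718 0.3599 0.1429]
331 200 [0.3696 0.3988 0.1429]
st [0.3355 0.4113 0.074 ]
st [0.3807 0.4156 0.074 ]
st [0.3455 0.2542 0.074 ]
r6 0.4988461538461539 0.4207692307692308
r6 0.4538461538461539 0.4176923076923077
r6 0.5084615384615385 0.25884615384615384
```

```bash
python3 -m inch '[[-0.04,-0.06,0.2,0,0,0,1],[0,0,0.3,0,0,0,1],[0,0,0.4,0,0,0,1],[0,0,0.4,0,0,0,1],[0,0,0.3,0,0,0,1],[0,0,0.3,0,0,0,1],[0,0,0.1,0,0,0,1],[0,0,0,0,0,0,1]]'
```

```text
clock: 23.15
eef_pos: [0.4203, 0.379, 0.0614]
tool_rot: [0.687, 0.727, -0.001, -0.0]
ft_force: [0.3, 0.3, -4.2]
grip_width: 0.0391
```

```bash
python3 -m inch '[[0,0,0.1,0,0,0,1],[0,0,0.15,0,0,0,1],[0,0,0.15,0,0,0,1],[0,0,0.12,0,0,0,1],[0,0,0.1,0,0,0,1],[0,0,0.06,0,0,0,1],[0,0,0,0,0,0,1],[0,0,0,0,0,0,1]]'
```

```text
clock: 23.95
eef_pos: [0.4206, 0.3793, 0.0451]
tool_rot: [0.687, 0.727, 0.0, -0.0]
ft_force: [-0.4, -0.3, -4.0]
grip_width: 0.0394
```

```bash
python3 -m inch '[[0,0,0.04,0,0,0,1],[0,0,0.04,0,0,0,1],[0,0,0.03,0,0,0,1],[0,0,0.03,0,0,0,1],[0,0,0,0,0,0,1],[0,0,0,0,0,0,1],[0,0,0,0,0,0,1],[0,0,0,0,0,0,1]]'
```

```text
clock: 24.75
eef_pos: [0.4206, 0.3794, 0.0427]
tool_rot: [0.687, 0.727, 0.0, 0.0]
ft_force: [-3.1, -1.0, 5.2]
grip_width: 0.0389
```

```bash
python3 -m inch '[[0,0,0,0,0,0,0.3],[0,0,0,0,0,0,0],[0,0,0,0,0,0,-0.3],[0,0,0,0,0,0,-0.6],[0,0,0,0,0,0,-0.6],[0,0,0,0,0,0,-0.6],[0,0,-0.3,0,0,0,-0.6],[0,0,-0.6,0,0,0,-0.6]]'
python3 -m inch '[[0,0,-0.8,0,0,0,-0.6],[0,0,-1,0,0,0,-0.6],[0,0,-1,0,0,0,-1],[0,0.3,-1,0,0,0,-1],[0,0.5,-1,0,0,0,-1],[-0.3,0.3,-1,0,0,0,-1],[-0.3,0,-0.5,0,0,0,-1],[0,0,0,0,0,0,-1]]'
python3 - <<'E'
from h import *
snap('wrist','w8');snap('side','s8');snap('scene','c8')
rect('w8',.072,.33,.55,.24,.46,2600,'r8')
a=load('s8')['p'][140:240,190:290];b=load('c8')['p'][130:230,300:400]
cv2.imwrite('pics/sc8.png',cv2.resize(np.hstack([a,b]),None,fx=4,fy=4,interpolation=2))
E
```

```text
clock: 25.55
eef_pos: [0.4197, 0.3786, 0.0634]
tool_rot: [0.687, 0.727, -0.001, -0.0]
ft_force: [-0.0, -0.3, -0.3]
grip_width: 0.0687
clock: 26.35
eef_pos: [0.4498, 0.3657, 0.224]
tool_rot: [0.687, 0.726, 0.002, 0.0]
ft_force: [-0.2, 0.7, -0.0]
grip_width: 0.0855
```

View pics/r8.png

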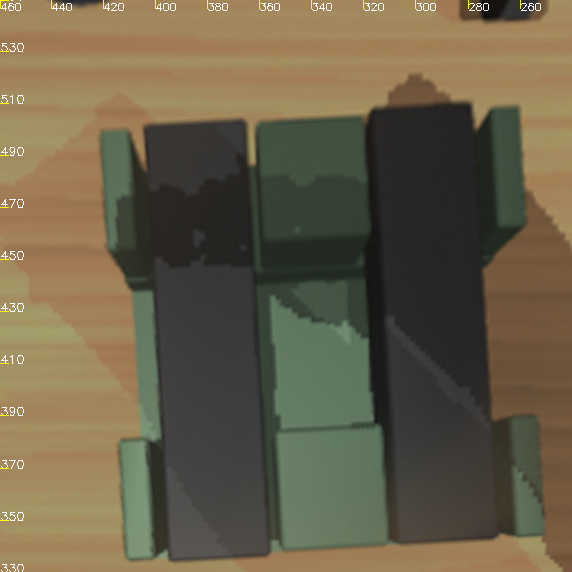

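View pics/sc8.png

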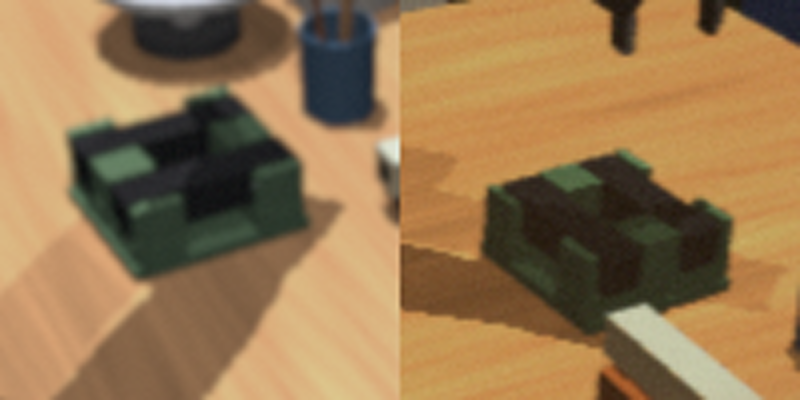

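View pics/w8.png

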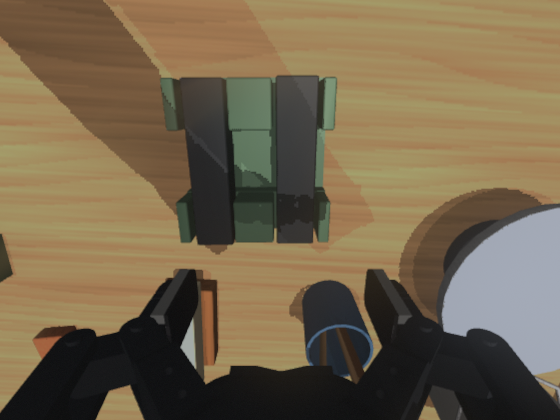

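```bash
python3 - <<'E'
from h import *
X=cloud(load('w8'));P=X[85:235,284:310].reshape(-1,3);print(np.nanmedian(P,0), np.nanmedian(X[90:100,285:312,2]),np.nanmedian(X[220:235,285:310,2]))
from workcell import bot
print(bot.get_obs()['clock'],bot.job_done())
E
```

```text
[0.41192525 0.38090826 0.07195479] 0.07204162073812936 0.07188182957041267
the job is handed in; nothing more can be done
26.5 None
```

I put the dark grey post from the green clamp into the empty left bay of the left-hand stand, beside the other grey post, and handed the job in at about 26.5 s. The hand-in gives no verdict, so success rests on my own checks.

- **Clamp:** I pulled the jaw open by its handle. The camera showed it had moved about 21 mm before I took the post out.
- **Transfer:** I lifted the post out by its near end and set it down on the free strip of bench. Then I took it again by the middle and lowered it into the bay until it touched the floor, before opening the fingers.

**Last checks (wrist camera):**

| Check | Measured | Expected or limit |
|---|---|---|
| Height of the post's top | 72.0 mm, same at both ends | 72 mm seated |
| Position along the bay | within about 1 mm of centre | 15 mm |
| Position across the bay | within about 1 mm of centre | 7 mm |
| Parallel to the bay | by eye | 0.08 rad |

The other grey post in that stand showed no movement. The cream post and the rest of the bench looked undisturbed in the pictures, though I did not measure them again. The gripper was open and well clear above the stand.

**Disagreements:** the scene and side cameras read several millimetres (up to about 7 mm) away from the wrist camera, mostly in y. The wrist camera itself read about 1–2 mm high in y against the gripper's own position, so I went by the wrist camera and allowed for that. No check failed.

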